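Sort part-used cartridges by feel

ROBOT

A 7-joint arm with a two-finger parallel gripper is mounted at the origin on the work surface. World frame = base frame: x ahead of the robot, y to its left, z up, the work surface at z = 0. Lengths are in m, angles in rad, forces in N, time in s.
With the tool pointing down it reaches from about 0.425 to 0.875 m from the base axis. Payload 4.7 kg.
Tool frame: the origin (TCP) lies midway between the tips of the shut fingers; the grasp point (between the pads) lies 19 mm behind it; z points along the fingers, y is the line along which they close (so a half turn about z gives the same grasp; the last joint's range is limited). The gripper opens to 87 mm and grips with 3 to 60 N. Pads are 19 mm wide; open, the fingers measure 117 mm over their backs; the gripper's body (75 mm by 190 mm) begins 51 mm behind the grasp point.
Start: joints at [-1.226, 0.321, -0.07, 1.45, 0.023, 1.371, -0.057], TCP at [0.211, 0.615, 0.223] pointing down, gripper open.
Joint ranges: [-2.86, 2.86], [-0.3, 2.09], [-1.38, 1.24], [0.06, 2.45], [-1.56, 4.7], [0.09, 2.05], [-2.69, 2.69]. Speed limits (rad/s): [2.57, 2.57, 3.14, 3.14, 3.14, 3.14, 3.14].

INTERFACE

Orientations are given as a rotation vector (axis times angle).
In Python, from bench import ctrl gives the robot as it stands. The module is installed in compiled form; this text tells all that it offers.
- The arm moves only by the shell command python3 -m handwheel 'ROWS' [FORCE]. ROWS is JSON, a list of rows, each a list of 7 numbers: the finger opening in m, from 0 to 0.087, then the shift along the tool's x, y, z in m, then the turn, a rotation vector about the tool's x, y, z in degrees. A call has 1 to 12 rows; each row shifts and turns the commanded pose from where the row before left it, along the tool's axes as they then stand; what a row does not reach is not made up. A row lasts 1/8 s, in which the tool goes at most 62.5 mm and 10.7 degrees, less where a joint would pass 70% of its speed; a pose out of reach is approached as far as the arm can. A call is refused whole if a number of a shift passes 0.0625 or a number of a turn 10.7, either way. A call with a gripper value outside its range is refused whole. The fingers move at their own pace and stop on an object; FORCE is the grip in N (left out, the last holds). Time passes only in rows, so rows that do not move let the fingers close. It gives the time, the measured TCP pose, the force, the opening and the grip force at its end, in the units of the state.
- ctrl.get_state(): the state, without advancing time (a new reading comes with each control period).
- ctrl.get_image(name): name is "scene" or "top"; returns (picture, depth): 400x640x3 uint8, blue, green, red; 400x640 float32, m along the optical axis (not along the pixel's ray), 0 where there is no reading.
- ctrl.camera_info(name): a dict with "intrinsics" (3x3 intrinsics, pixels), "R" (3x3) and "t" (3): a world point X has camera coordinates R X + t. Camera axes: x right, y down, z forward; pixel columns grow to the right and rows downward; lengths in m; the calibration is good to about 2 mm. A picture is of the moment at which its call begins. camera_info takes no time and is no camera call.
- ctrl.close_job(): hands the job in; it is judged then, once.
The state is a dict: "time": time; "joint_positions": joint angles; "qd": joint speeds; "joint_torque": joint torques, N m; "position": TCP position; "tool_rot": TCP orientation; "ft_force": force on the tool from outside, world axes, zero at the start; "torque": the same for the moment, N m; "grip_width": opening from 0.0 (shut) to 1.0 (fully open); "grip_force": force on a finger pad.
Only numpy, scipy, OpenCV 4.12 (cv2) and the standard library are available. Lean on these libraries where they do the work, as an engineer would, in place of code of your own. Each camera call takes 0.05 s, during which the arm holds its last target. There are 200 camera calls.

TASK

Sort the two sealed paste cartridges on the tray by their weight in the hand, one after the other: one of more than 250 g goes into the timber rack, a lighter one into the rack of two steel tubes (within 30 g of the mark either will do). Lift each only just clear, its underside never over 130 mm above the bench, and upright; lower it into a free pocket and bed it on its rubber seat with a steady push of 10 to 20 N for half a second, never over 25 N on a rack, and let go before you take the next. Leave the other things on the bench where they are.

Things in the scene. Friction and masses are not known exactly. Their poses are not given: they have to be found in the camera images.
- cart_a: One sealed cartridge of assembly paste, a plain white upright cylinder with grey ends, 50 mm diameter, 120 mm tall, origin at the centre of its underside, z up its axis. Both look alike; each holds an unknown amount and weighs anything from 80 to 420 g, evenly spread. It stands loose on the tray's floor. Takes a grip of 40 to 80 N.
- cart_b: The other sealed cartridge of assembly paste, a plain white upright cylinder with grey ends, 50 mm diameter, 120 mm tall, origin at the centre of its underside, z up its axis. Both look alike; each holds an unknown amount and weighs anything from 80 to 420 g, evenly spread. It stands loose on the tray's floor. Takes a grip of 40 to 80 N.
- timber_rack: Rack for the heavy ones: a block of pale timber with two square pockets. 78 x 168 mm on plan, 45 mm high, fixed to the bench, origin at the centre of its underside, its two pockets 80 mm apart along its y axis. It may stand on the left or the right of the tray.
- tube_rack: Rack for the light ones: two round steel tubes standing on a dark steel base plate. 78 x 168 mm on plan, 45 mm high, fixed to the bench, origin at the centre of its underside, its two pockets 80 mm apart along its y axis. It stands on the other side of the tray.
- timber_rack_pocket0 (a point): One pocket of the timber rack, 56 mm square: centre of its mouth, 45 mm above the bench. In the pocket lies a level rubber-faced seat on a stop set to a height that differs from pocket to pocket and from day to day: its top is 21 to 29 mm below the mouth, to be found by feel. The seat is springy: it yields 1 mm per 5 N, and rises again when released.
- timber_rack_pocket1 (a point): One pocket of the timber rack, 56 mm square: centre of its mouth, 45 mm above the bench. In the pocket lies a level rubber-faced seat on a stop set to a height that differs from pocket to pocket and from day to day: its top is 21 to 29 mm below the mouth, to be found by feel. The seat is springy: it yields 1 mm per 5 N, and rises again when released.
- tube_rack_pocket0 (a point): One pocket of the tube rack, 56 mm in inner diameter: centre of its mouth, 45 mm above the bench. In the pocket lies a level rubber-faced seat on a stop set to a height that differs from pocket to pocket and from day to day: its top is 21 to 29 mm below the mouth, to be found by feel. The seat is springy: it yields 1 mm per 5 N, and rises again when released.
- tube_rack_pocket1 (a point): One pocket of the tube rack, 56 mm in inner diameter: centre of its mouth, 45 mm above the bench. In the pocket lies a level rubber-faced seat on a stop set to a height that differs from pocket to pocket and from day to day: its top is 21 to 29 mm below the mouth, to be found by feel. The seat is springy: it yields 1 mm per 5 N, and rises again when released.
- tray: Shallow aluminium drip tray, 260 x 200 mm, wall 12 mm high, floor 3 mm thick, fixed; origin at the centre of its underside. The cartridges stand on its half nearer the robot.
- tape_roll: Bystander: roll of black tape lying on the tray, 60 mm diameter, 22 mm high, origin at its underside.
- grease_nipple_tin: Bystander: small round tin on the tray, 48 mm diameter, 20 mm high, origin at its underside.
- wrench: Bystander: steel spanner 180 mm long lying on the bench, origin at its underside.
- tape_measure: Bystander: grey tape measure, 62 x 34 x 56 mm, on the bench, origin at its underside.
- oil_can: Bystander: red can, 66 mm diameter, 150 mm tall, on the bench, origin at its underside.
- screw_jar: Bystander: glass jar with steel cap, 56 mm diameter, 62 mm tall, on the bench, origin at its underside.
- hammer: Bystander: hammer 270 mm long lying on the bench, origin at its underside.
There are look-alikes about, which are no part of the job. Leave any turquoise look-alike of the timber_rack alone. Leave any green look-alike of the cart_b alone.

How it is judged:
On the way, in this order (a step that is already met when the one before it is completed fails the run):
1. one cartridge is bedded in a pocket with more than 9 N for 0.3 s, the other not yet in a pocket (((height (world z) of cart_a between 0.009 and 0.029 m and angle between cart_a's own z axis and vertical below 0.08 rad and (contact force between cart_a and timber_rack above 9 N or contact force between cart_a and tube_rack above 9 N) and not (contact force between cart_b and timber_rack above 0.3 N or contact force between cart_b and tube_rack above 0.3 N)) or (height (world z) of cart_b between 0.009 and 0.029 m and angle between cart_b's own z axis and vertical below 0.08 rad and (contact force between cart_b and timber_rack above 9 N or contact force between cart_b and tube_rack above 9 N) and not (contact force between cart_a and timber_rack above 0.3 N or contact force between cart_a and tube_rack above 0.3 N)))), for 0.3 s.
2. then, with the first in its pocket, the other one is bedded likewise (((height (world z) of cart_a between 0.009 and 0.029 m and angle between each of cart_a, cart_b's own z axis and vertical below 0.08 rad and (contact force between cart_a and timber_rack above 9 N or contact force between cart_a and tube_rack above 9 N) and (contact force between cart_b and timber_rack above 0.3 N or contact force between cart_b and tube_rack above 0.3 N) and height (world z) of cart_b between 0.009 and 0.029 m) or (height (world z) of cart_b between 0.009 and 0.029 m and angle between each of cart_b, cart_a's own z axis and vertical below 0.08 rad and (contact force between cart_b and timber_rack above 9 N or contact force between cart_b and tube_rack above 9 N) and (contact force between cart_a and timber_rack above 0.3 N or contact force between cart_a and tube_rack above 0.3 N) and height (world z) of cart_a between 0.009 and 0.029 m))), for 0.3 s.
At the end, for the whole second after the job is handed in: Each cartridge stands released and at rest, upright within 0.08 rad, in a pocket (within 7 mm of its axis) and down on its seat (underside more than 16 mm below the mouth): in the timber rack only if it weighs at least 220 g, in the tube rack only if at most 280 g ((((horizontal distance between cart_a and timber_rack_pocket0 below 0.007 m or horizontal distance between cart_a and timber_rack_pocket1 below 0.007 m) and z of cart_a in the frame of timber_rack_pocket0 below -0.016 m and angle between cart_a's own z axis and vertical below 0.08 rad and contact force between cart_a and timber_rack above 2.13 N) or ((horizontal distance between cart_a and tube_rack_pocket0 below 0.007 m or horizontal distance between cart_a and tube_rack_pocket1 below 0.007 m) and z of cart_a in the frame of tube_rack_pocket0 below -0.016 m and angle between cart_a's own z axis and vertical below 0.08 rad and contact force between cart_a and tube_rack below 2.78 N)) and linear speed of each of cart_a, cart_b below 0.01 m/s and (((horizontal distance between cart_b and timber_rack_pocket0 below 0.007 m or horizontal distance between cart_b and timber_rack_pocket1 below 0.007 m) and z of cart_b in the frame of timber_rack_pocket0 below -0.016 m and angle between cart_b's own z axis and vertical below 0.08 rad and contact force between cart_b and timber_rack above 2.13 N) or ((horizontal distance between cart_b and tube_rack_pocket0 below 0.007 m or horizontal distance between cart_b and tube_rack_pocket1 below 0.007 m) and z of cart_b in the frame of tube_rack_pocket0 below -0.016 m and angle between cart_b's own z axis and vertical below 0.08 rad and contact force between cart_b and tube_rack below 2.78 N))); the robot touches nothing.
It fails at once if a cartridge's underside rises more than 130 mm above the bench (height (world z) of any of cart_a, cart_b above 0.13 m).
It fails at once if a cartridge is tipped by more than 0.5 rad (angle between any of cart_a, cart_b's own z axis and vertical above 0.5 rad).
It fails at once if a rack is pushed with more than 25 N, by a cartridge or by the robot (contact force between any of cart_a, cart_b, the arm, the fingers and timber_rack above 25 N or contact force between any of cart_a, cart_b, the arm, the fingers and tube_rack above 25 N).
It fails at once if a bystander is moved by more than 30 mm (distance of any of tape_roll, grease_nipple_tin, wrench, tape_measure, oil_can, screw_jar, hammer from where it was at the start of the episode above 0.03 m).
It also fails if it takes over 72 s, if anything falls off the work surface, if the arm or the gripper's body presses on something with over 40 N, if the wrist force passes 120 N, or if a joint passes its speed limit or range.

## Working session

There is one attempt and no reset: what is moved stays moved. The work goes in short steps, Python scripts to look and compute and a shell command to move; the robot and the scene stay as the last step left them, time stands still between calls to the robot, and variables do not carry over. Pictures are saved under pics/ and viewed, at most 10 in all, crops included, and the job is handed in when it is done.

```bash
mkdir -p pics; python3 - <<'E'
from bench import ctrl
import cv2,numpy as np
for n in("top","scene"):
    im,d=ctrl.get_image(n); cv2.imwrite(f"pics/{n}0.png",im); np.save(f"{n}_d.npy",d)
    c=ctrl.camera_info(n);print(n,c)
print(ctrl.get_state())
E
```

```text
top {'intrinsics': array([[458.36816823,   0.        , 317.48085864],
       [  0.        , 458.36816823, 195.3401125 ],
       [  0.        ,   0.        ,   1.        ]]), 'R': array([[ 0.00429074, -0.99994784,  0.0092691 ],
       [-0.98548153, -0.00580156, -0.16968353],
       [ 0.16972845, -0.00840646, -0.98545501]]), 't': array([-0.06891747,  0.53496278,  1.11979181])}
scene {'intrinsics': array([[403.97606621,   0.        , 321.12113853],
       [  0.        , 403.97606621, 197.88498351],
       [  0.        ,   0.        ,   1.        ]]), 'R': array([[ 0.04968228,  0.9984329 , -0.025757  ],
       [ 0.51967458, -0.04786493, -0.85302244],
       [-0.85291852,  0.02899484, -0.52123824]]), 't': array([ 0.04753844, -0.23038917,  1.47616669])}
{'time': 0.1, 'joint_positions': array([-1.22591146,  0.32174958, -0.07006563,  1.45154941,  0.0225956 ,
        1.37081253, -0.05687657]), 'qd': array([-1.23046935e-03, -1.67978629e-03, -9.47867878e-05, -3.00935484e-03,
       -6.23521025e-04,  1.32394493e-03, -1.55659387e-03]), 'joint_torque': array([-2.06326563e-04, -4.92567480e+01, -4.05678246e-01, -3.13400495e+01,
       -6.40712189e-02,  3.94926360e-02,  7.39153302e-05]), 'position': array([0.21100438, 0.61427073, 0.22157209]), 'tool_rot': array([-5.17148538e-01, -3.09854118e+00,  2.70469526e-03]), 'ft_force': array([-0.78322225, -0.11632357,  0.2291469 ]), 'torque': array([-0.02424512,  0.05654958,  0.02612697]), 'grip_force': 0.0, 'grip_width': 0.9979446080097103}
```

View pics/top0.png

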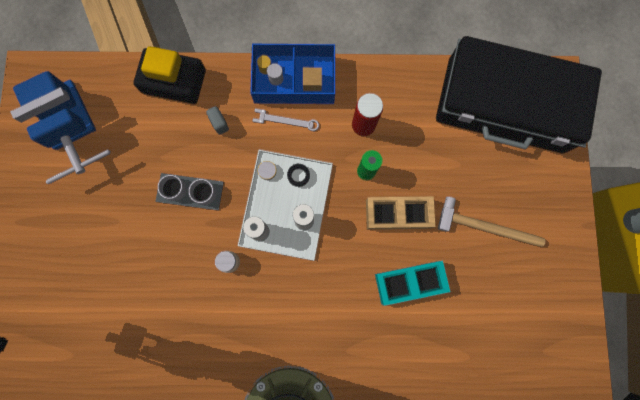

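View pics/scene0.png

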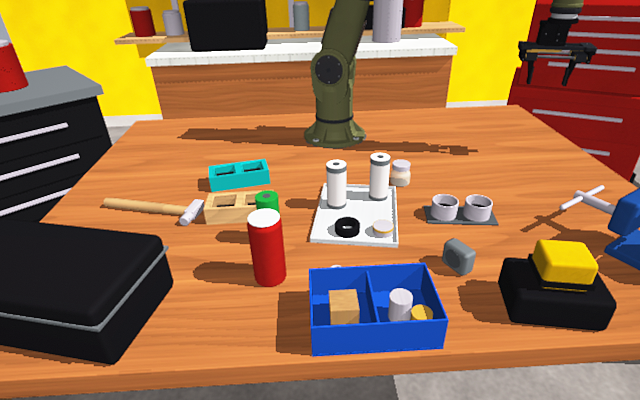

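The top view shows the two white cartridges on the near half of the tray at (256,228) and (303,215). The timber rack is at (401,212) and the tube rack at (189,191). Look-alikes are the turquoise rack (412,283) and the green cylinder (370,165); both have the wrong colour, so I leave them. Next I measure and check a crop.

```bash
cat > h.py <<'E'
import cv2,numpy as np
from bench import ctrl
def cloud(n,d):
    c=ctrl.camera_info(n);K,R,t=c["intrinsics"],c["R"],c["t"]
    v,u=np.indices(d.shape)
    P=np.stack([(u-K[0,2])/K[0,0]*d,(v-K[1,2])/K[1,1]*d,d],-1)
    return (P-t)@R
def cast(n,uv,z):
    c=ctrl.camera_info(n);K,R,t=c["intrinsics"],c["R"],c["t"]
    o=-R.T@t; r=R.T@np.linalg.inv(K)@np.array([uv[0],uv[1],1.]); return o+r*(z-o[2])/r[2]
def blobs(W,lo,hi,box=None,amin=60):
    m=((W[...,2]>lo)&(W[...,2]<hi)).astype(np.uint8)
    n,l,s,c=cv2.connectedComponentsWithStats(m)
    return [(i,s[i],c[i],l==i) for i in range(1,n) if s[i][4]>amin]
E
python3 - <<'E'
from h import *
im=cv2.imread("pics/top0.png");d=np.load("top_d.npy");W=cloud("top",d)
print("bench z",np.median(W[300:340,300:500,2]))
print("0.115-0.13 blobs")
for i,s,c,m in blobs(W,.115,.132,amin=40):
    if s[4]<2000:
        (u,v),r=cv2.minEnclosingCircle(np.argwhere(m)[:,::-1].astype(np.float32)); print(s,(u,v),r,cast("top",(u,v),.123),np.median(W[m],0))
print("rack tops")
for i,s,c,m in blobs(W,.038,.052,amin=40):
    p=np.argwhere(m)[:,::-1].astype(np.float32)
    if s[4]<3000 and 120<c[0]<470 and 100<c[1]<320:
        rr=cv2.minAreaRect(np.array([cast("top",q,.045)[:2] for q in p],np.float32)); print(s,c.round(1),rr)
        # holes
        h,hi=cv2.findContours(m.astype(np.uint8),cv2.RETR_CCOMP,cv2.CHAIN_APPROX_NONE)[0:2]
        for k,x in enumerate(h):
            if hi[0][k][3]>=0 and len(x)>10: 
                q=np.array([cast("top",a[0],.045)[:2] for a in x],np.float32);print("  hole",cv2.minAreaRect(q), cv2.minEnclosingCircle(q))
cv2.imwrite("pics/crop1.png",cv2.resize(im[140:310,150:460],None,fx=2.55,fy=2.55,interpolation=cv2.INTER_CUBIC))
for a in("wrench",):pass
print("tape/tin/oil heights", [W[v,u].round(3) for u,v in((369,103),(370,160),(227,259),(217,118),(299,168))])
E
```

```text
bench z 0.0006640610735465423
0.115-0.13 blobs
[141  46  38  33 734] (159.5, 62.0) 19.780139923095703 [0.85659567 0.32924104 0.123     ] [0.85203056 0.32666434 0.12916309]
[ 13  71  44  35 841] (34.8534049987793, 88.86256408691406) 21.9327335357666 [0.78343649 0.6300605  0.123     ] [0.78682103 0.63369858 0.12029799]
[ 15  90  54  32 229] (40.5, 105.5) 28.85317611694336 [0.74064878 0.61170652 0.123     ] [0.73321092 0.60378076 0.12384797]
[ 27 109  48  33 681] (50.5, 124.5) 24.382469177246094 [0.6925043  0.58246612 0.123     ] [0.69009371 0.57702803 0.12871011]
[356 112  25  12  60] (368.0, 114.0) 12.16562557220459 [ 0.72503423 -0.18847265  0.123     ] [ 0.70851864 -0.18436536  0.1251955 ]
[361 150  22  21 346] (371.5, 160.0454559326172) 10.552017211914062 [ 0.60904426 -0.19523397  0.123     ] [ 0.6097115  -0.19495411  0.12057527]
[293 204  21  22 363] (302.76470947265625, 214.56301879882812) 10.797053337097168 [ 0.47590477 -0.03107535  0.123     ] [ 0.47513571 -0.03163196  0.12389994]
[243 216  22  22 372] (253.58609008789062, 226.86093139648438) 10.876825332641602 [0.44625445 0.083
[... 1026 characters left out ...]
5 211.9] ((0.49408096075057983, -0.2771467864513397), (0.07670651376247406, 0.16947424411773682), 0.335319459438324)
  hole ((0.495503693819046, -0.3167506158351898), (0.058830928057432175, 0.06286623328924179), 0.3317321240901947) ((0.495169997215271, -0.31668907403945923), 0.039703648537397385)
  hole ((0.49384596943855286, -0.237153097987175), (0.06129204109311104, 0.06023941934108734), 2.9373388290405273) ((0.49309033155441284, -0.23689159750938416), 0.03942457586526871)Traceback (most recent call last):
  File "<stdin>", line 12, in <module>
  File "h.py", line 9, in cast
    c=ctrl.camera_info(n);K,R,t=c["intrinsics"],c["R"],c["t"]
ValueError: time passes only in moves, steps and waits
```

```bash
python3 - <<'E'
from h import *
im=cv2.imread("pics/top0.png")
cv2.imwrite("pics/crop1.png",cv2.resize(im[140:310,150:460],None,fx=2.55,fy=2.55,interpolation=cv2.INTER_CUBIC))
ims,d=ctrl.get_image("scene");W=cloud("scene",d)
c=ctrl.camera_info("scene");K,R,t=c["intrinsics"],c["R"],c["t"]
def P(uv,z):
    uv=np.asarray(uv,float).reshape(-1,2);o=-R.T@t;r=np.c_[(uv-K[:2,2])/K[0,0],np.ones(len(uv))]@R
    return (o+r*((z-o[2])/r[:,2])[:,None])[:,:2].astype(np.float32)
for i,s,cc,m in blobs(W,.118,.13,amin=30):
    if 310<cc[0]<400 and 140<cc[1]<200: print("cart",s,cv2.minEnclosingCircle(P(np.argwhere(m)[:,::-1],.123)))
for i,s,cc,m in blobs(W,.041,.05,amin=30):
    if 190<cc[0]<500 and 180<cc[1]<240:
        q=P(np.argwhere(m)[:,::-1],.045);print("rack",s,cv2.minAreaRect(q))
        h,hi=cv2.findContours(m.astype(np.uint8),cv2.RETR_CCOMP,cv2.CHAIN_APPROX_NONE)
        for k,x in enumerate(h):
            if hi[0][k][3]>=0 and len(x)>10: print("  hole",cv2.minAreaRect(P(x,.045)))
E
```

```text
cart [371 152  20  11 173] ((0.4532212018966675, 0.08583828061819077), 0.030933650210499763)
cart [327 159  20  12 188] ((0.48250994086265564, -0.033806998282670975), 0.03162427619099617)
rack [370 183  19   7  56] ((0.464741051197052, 0.08322152495384216), (0.048094943165779114, 0.03166676312685013), 84.52515411376953)
rack [327 189  20   9  63] ((0.4915171265602112, -0.030310245230793953), (0.03792862221598625, 0.05060621723532677), 0.5916316509246826)
rack [204 190  59  21 553] ((0.5001420378684998, -0.29239025712013245), (0.0882805585861206, 0.13812388479709625), 0.9701006412506104)
  hole ((0.5002534985542297, -0.3161802291870117), (0.061604615300893784, 0.0592779666185379), 1.734041452407837)
rack [433 194  26  15 123] ((0.5507030487060547, 0.23135431110858917), (0.0594380721449852, 0.06638146936893463), 73.89842987060547)
  hole ((0.5501285195350647, 0.23124675452709198), (0.05465555936098099, 0.054917652159929276), 47.325958251953125)
rack [466 194  27  16 130] ((0.5609301328659058, 0.3104848861694336), (0.06020178645849228, 0.06888341903686523), 70.20768737792969)
  hole ((0.5605072975158691, 0.30991947650909424), (0.05657573789358139, 0.05570781230926514), 19.749574661254883)
```

View pics/crop1.png

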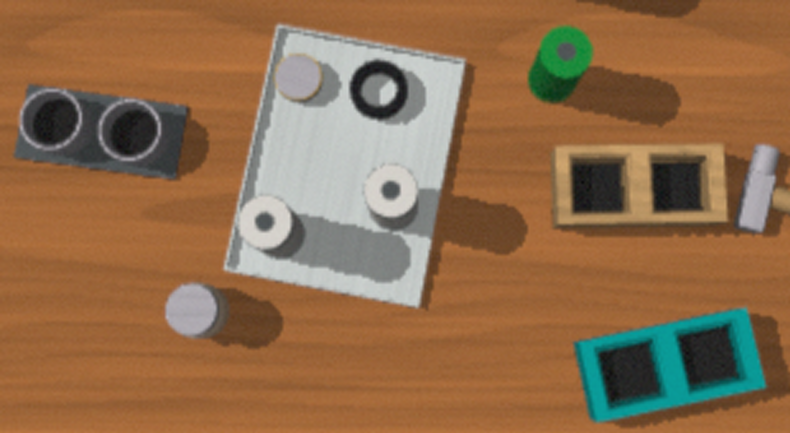

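```bash
python3 -m handwheel '[[0.087,0,0,0,0,0,10.7],[0.087,0,0,0,0,0,10.7],[0.087,0,0,0,0,0,10.7],[0.087,0,0,0,0,0,10.7],[0.087,0,0,0,0,0,10.7],[0.087,0,0,0,0,0,10.7],[0.087,0,0,0,0,0,6.85],[0.087,0,0,0,0,0,0],[0.087,0,0,0,0,0,0]]' 60
```

```text
time: 1.27
position: [0.211, 0.6147, 0.2224]
tool_rot: [2.219, 2.224, -0.0]
ft_force: [1.0, 0.6, -0.1]
grip_width: 0.999
grip_force: 0.0
```

The crop confirms the choice: two white cartridges on the tray's near half, the pale timber rack on the right and the grey tube rack on the left, all pockets empty. Next I move over the left cartridge.

```bash
python3 -m handwheel '[[0.087,-0.048,0.03,0,0,0,0],[0.087,-0.048,0.03,0,0,0,0],[0.087,-0.048,0.03,0,0,0,0],[0.087,-0.048,0.03,0,0,0,0],[0.087,-0.048,0.03,0,0,0,0],[0.087,-0.048,0.03,0,0,0,0],[0.087,-0.048,0.03,0,0,0,0],[0.087,-0.048,0.028,0,0,0,0],[0.087,-0.048,0,0,0,0,0],[0.087,-0.048,0,0,0,0,0],[0.087,-0.05,0,0,0,0,0],[0.087,0,0,0,0,0,0]]'
python3 - <<'E'
from h import *
F=[]
for k in range(8): ctrl.get_image("top"); F.append(ctrl.get_state()["ft_force"])
s=ctrl.get_state();print(np.mean(F,0),np.std(F,0),s["position"],s["tool_rot"],s["time"])
E
```

```text
time: 2.78
position: [0.4495, 0.0805, 0.223]
tool_rot: [2.228, 2.215, 0.002]
ft_force: [0.1, 1.2, 0.3]
grip_width: 1.003
grip_force: 0.0
[0.04655852 0.03965915 0.22200597] [0.70854676 0.57044987 0.49905575] [0.44902499 0.08567805 0.22242838] [ 2.21913883e+00  2.22349293e+00 -6.44619424e-04] 3.175
```

```bash
python3 -m handwheel '[[0.087,0,0,0.05,0,0,0],[0.087,0,0,0.05,0,0,0],[0.087,0,0,0.03,0,0,0],[0.087,0,0,0.015,0,0,0],[0.087,0,0,0,0,0,0],[0.087,0,0,0,0,0,0]]'
python3 - <<'E'
from h import *
im,d=ctrl.get_image("scene");np.save("s_pre.npy",d)
print(ctrl.get_state()["position"])
E
python3 -m handwheel '[[0.04,0,0,0,0,0,0],[0.04,0,0,0,0,0,0],[0.04,0,0,0,0,0,0],[0.04,0,0,0,0,0,0],[0.04,0,0,0,0,0,0],[0.04,0,0,0,0,0,0]]' 55
python3 - <<'E'
from h import *
D=[np.load("s_pre.npy"),ctrl.get_image("scene")[1]]
for d in D:
    W=cloud("scene",d);m=(W[...,2]>.025)&(W[...,2]<.05)&(abs(W[...,1]-.085)<.04)&(abs(W[...,0]-.46)<.05)
    p=W[m][:,:2];A=np.c_[2*p,np.ones(len(p))]
    # circle of known radius: median-based least squares
    from scipy.optimize import least_squares
    r=least_squares(lambda c:np.hypot(*(p-c).T)-.025,[.45,.085],loss="soft_l1",f_scale=.002);print(len(p),r.x,np.sqrt(np.mean(r.fun**2)))
print(ctrl.get_state()["position"],ctrl.get_state()["grip_width"])
E
```

```text
time: 3.92
position: [0.4503, 0.0852, 0.0788]
tool_rot: [2.22, 2.221, 0.003]
ft_force: [-0.3, 1.0, -0.1]
grip_width: 1.0
grip_force: 0.0
[0.45035875 0.08525642 0.07893161]
time: 4.72
position: [0.4491, 0.0848, 0.0775]
tool_rot: [-2.221, -2.221, 0.0]
ft_force: [0.2, 0.1, 0.1]
grip_width: 0.567
grip_force: 55.0
151 [0.44769244 0.08480038] 0.0014010637665677927
152 [0.44793209 0.08445989] 0.0011734515343948641
[0.44906838 0.0847453  0.07753245] 0.5700018612157653
```

```bash
python3 -m handwheel '[[0.04,0,0,-0.01,0,0,0],[0.04,0,0,-0.02,0,0,0],[0.04,0,0,-0.02,0,0,0],[0.04,0,0,-0.012,0,0,0],[0.04,0,0,0,0,0,0],[0.04,0,0,0,0,0,0],[0.04,0,0,0,0,0,0]]'
cat > w.py <<'E'
from h import *
F=[]
for k in range(25): ctrl.get_image("scene"); F.append(ctrl.get_state()["ft_force"])
s=ctrl.get_state();print(np.mean(F,0),np.std(F,0),s["position"],s["tool_rot"],s["grip_width"],s["time"])
E
python3 w.py
```

```text
time: 5.65
position: [0.4485, 0.0846, 0.1388]
tool_rot: [-2.221, -2.221, 0.002]
ft_force: [-0.8, 0.2, -2.1]
grip_width: 0.565
grip_force: 55.0
[-0.06962157 -0.25806499 -1.70407999] [0.547044   0.44322267 0.53722061] [0.44914556 0.08473988 0.13955511] [2.22149191e+00 2.22134752e+00 9.12770465e-05] 0.5673431878991151 6.9
```

Held weight is about 1.8 N (roughly 185 g), so this one is light and goes into the tube rack, far pocket.

```bash
python3 -m handwheel '[[0.04,0.02,0.01,0,0,0,0],[0.04,0.04,0.02,0,0,0,0],[0.04,0.04,0.02,0,0,0,0],[0.04,0.04,0.02,0,0,0,0],[0.04,0.04,0.02,0,0,0,0],[0.04,0.03,0.013,0,0,0,0],[0.04,0.0155,0.005,0,0,0,0],[0.04,0,0,0,0,0,0],[0.04,0,0,0,0,0,0],[0.04,0,0,0,0,0,0]]'
python3 - <<'E'
from h import *
im,d=ctrl.get_image("scene");cv2.imwrite("pics/s2.png",cv2.resize(im[60:260,300:540],None,fx=3,fy=3,interpolation=cv2.INTER_CUBIC))
W=cloud("scene",d);m=(W[...,2]>.07)&(W[...,2]<.11)&(abs(W[...,1]-.31)<.04)&(abs(W[...,0]-.56)<.05)
from scipy.optimize import least_squares
p=W[m][:,:2]
print(least_squares(lambda c:np.hypot(*(p-c).T)-.025,[.557,.31],loss="soft_l1",f_scale=.002).x,ctrl.get_state()["position"])
E
```

```text
time: 8.15
position: [0.5572, 0.3087, 0.1399]
tool_rot: [2.224, 2.219, 0.0]
ft_force: [-0.3, -0.0, -1.9]
grip_width: 0.566
grip_force: 55.0
[0.5562355  0.30849905] [0.55722873 0.30899325 0.13997025]
```

View pics/s2.png

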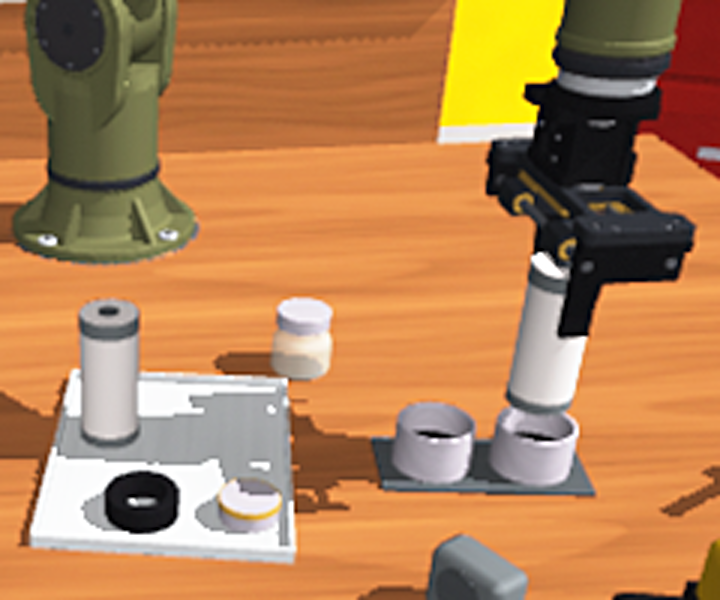

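The view shows the cartridge upright over the right-hand tube (crop 540,420), nearly concentric. I nudge it 1 mm and feel downwards.

```bash
python3 -m handwheel '[[0.04,0.001,0,0.008,0,0,0],[0.04,0,0,0.008,0,0,0],[0.04,0,0,0.002,0,0,0],[0.04,0,0,0.001,0,0,0],[0.04,0,0,0.001,0,0,0],[0.04,0,0,0,0,0,0]]'; python3 -m handwheel '[[0.04,0,0,0.001,0,0,0],[0.04,0,0,0.001,0,0,0],[0.04,0,0,0,0,0,0]]'
```

```text
time: 8.95
position: [0.5572, 0.3113, 0.1197]
tool_rot: [2.221, 2.221, 0.0]
ft_force: [-0.6, -0.1, -2.1]
grip_width: 0.568
grip_force: 55.0
time: 9.32
position: [0.5571, 0.3112, 0.1175]
tool_rot: [2.221, 2.221, -0.0]
ft_force: [-0.7, 1.1, -0.8]
grip_width: 0.571
grip_force: 55.0
```

```bash
python3 -m handwheel '[[0.04,0,0,0.002,0,0,0],[0.04,0,0,0.002,0,0,0],[0.04,0,0,0.002,0,0,0],[0.04,0,0,0.002,0,0,0],[0.04,0,0,0,0,0,0]]';  python3 -m handwheel '[[0.04,0,0,0.003,0,0,0],[0.04,0,0,0.003,0,0,0],[0.04,0,0,0.002,0,0,0],[0.04,0,0,0,0,0,0]]'; python3 -m handwheel '[[0.04,0,0,0.002,0,0,0],[0.04,0,0,0,0,0,0],[0.04,0,0,0,0,0,0]]'
```

```text
time: 9.95
position: [0.557, 0.3112, 0.1093]
tool_rot: [-2.221, -2.221, 0.001]
ft_force: [-0.1, 0.1, -1.1]
grip_width: 0.568
grip_force: 55.0
time: 10.45
position: [0.557, 0.3112, 0.1013]
tool_rot: [-2.221, -2.221, 0.001]
ft_force: [-0.2, -0.0, -1.6]
grip_width: 0.564
grip_force: 55.0
time: 10.82
position: [0.5572, 0.3113, 0.0996]
tool_rot: [2.221, 2.221, 0.0]
ft_force: [-0.3, -0.2, -2.1]
grip_width: 0.567
grip_force: 55.0
```

```bash
for i in 1 2 3; do echo; done; python3 -m handwheel '[[0.04,0,0,0.0015,0,0,0],[0.04,0,0,0,0,0,0],[0.04,0,0,0,0,0,0]]'; python3 -m handwheel '[[0.04,0,0,0.0015,0,0,0],[0.04,0,0,0,0,0,0],[0.04,0,0,0,0,0,0]]'
```

```text
time: 11.2
position: [0.5571, 0.3113, 0.0981]
tool_rot: [-2.221, -2.221, -0.0]
ft_force: [0.5, 1.0, -1.1]
grip_width: 0.565
grip_force: 55.0
time: 11.58
position: [0.5571, 0.3112, 0.0966]
tool_rot: [2.222, 2.221, 0.0]
ft_force: [0.1, 0.4, -0.9]
grip_width: 0.564
grip_force: 55.0
```

```bash
python3 -m handwheel '[[0.04,0,0,0.0015,0,0,0],[0.04,0,0,0,0,0,0],[0.04,0,0,0,0,0,0]]'; python3 -m handwheel '[[0.04,0,0,0.001,0,0,0],[0.04,0,0,0,0,0,0],[0.04,0,0,0,0,0,0]]'
```

```text
time: 11.95
position: [0.5572, 0.3113, 0.0951]
tool_rot: [2.222, 2.221, 0.0]
ft_force: [-0.6, 0.8, -2.3]
grip_width: 0.571
grip_force: 55.0
time: 12.32
position: [0.5572, 0.3113, 0.0944]
tool_rot: [-2.221, -2.221, -0.0]
ft_force: [-0.3, -1.0, 2.2]
grip_width: 0.566
grip_force: 55.0
```

```bash
python3 -m handwheel '[[0.04,0,0,0.001,0,0,0],[0.04,0,0,0.001,0,0,0],[0.04,0,0,0,0,0,0],[0.04,0,0,0,0,0,0]]'
```

```text
time: 12.82
position: [0.5572, 0.3114, 0.0932]
tool_rot: [-2.221, -2.221, -0.001]
ft_force: [-3.3, -1.3, 7.4]
grip_width: 0.567
grip_force: 55.0
```

```bash
python3 -m handwheel '[[0.04,0,0,0.001,0,0,0],[0.04,0,0,0.001,0,0,0],[0.04,0,0,0,0,0,0],[0.04,0,0,0,0,0,0],[0.04,0,0,0,0,0,0]]'
cat > w5.py <<'E'
from h import *
F=[]
for k in range(8): ctrl.get_image("scene"); F.append(ctrl.get_state()["ft_force"])
s=ctrl.get_state();print(np.mean(F,0),s["position"],s["tool_rot"],s["time"])
E
python3 w5.py
```

```text
time: 13.45
position: [0.5573, 0.3114, 0.0922]
tool_rot: [-2.221, -2.221, -0.001]
ft_force: [-4.3, -3.0, 12.0]
grip_width: 0.565
grip_force: 55.0
[-4.29868968 -1.82871516 11.93653041] [0.55734819 0.31139249 0.09226086] [-2.22117499e+00 -2.22087213e+00 -1.51237229e-03] 13.85
```

Bedded at about 14 N for over half a second. I ease off and release.

```bash
python3 -m handwheel '[[0.04,0,0,-0.002,0,0,0],[0.04,0,0,-0.0025,0,0,0],[0.04,0,0,0,0,0,0],[0.087,0,0,0,0,0,0],[0.087,0,0,0,0,0,0],[0.087,0,0,0,0,0,0],[0.087,0,0,0,0,0,0],[0.087,0,0,0,0,0,0]]'
python3 -m handwheel '[[0.087,0,0,-0.03,0,0,0],[0.087,0,0,-0.04,0,0,0],[0.087,0,0,-0.05,0,0,0],[0.087,0,0,-0.02,0,0,0],[0.087,0,0,0,0,0,0],[0.087,0,0,0,0,0,0]]'
python3 - <<'E'
from h import *
im,d=ctrl.get_image("scene");W=cloud("scene",d)
from scipy.optimize import least_squares
def fit(x,y,a,b):
    m=(W[...,2]>a)&(W[...,2]<b)&(abs(W[...,1]-y)<.04)&(abs(W[...,0]-x)<.05);p=W[m][:,:2]
    return least_squares(lambda c:np.hypot(*(p-c).T)-.025,[x,y],loss="soft_l1",f_scale=.002).x
print("placed low/high",fit(.557,.31,.06,.085),fit(.557,.31,.105,.125),"other",fit(.479,-.032,.03,.06))
m=(abs(W[...,1]-.31)<.02)&(abs(W[...,0]-.557)<.02);print("top z",np.percentile(W[m][:,2],[50,90]) )
print(ctrl.get_state()["position"])
E
```

```text
time: 14.85
position: [0.5572, 0.3112, 0.0946]
tool_rot: [2.221, 2.221, 0.0]
ft_force: [0.2, -0.2, 0.3]
grip_width: 0.982
grip_force: 0.0
time: 15.6
position: [0.5562, 0.3109, 0.2324]
tool_rot: [-2.221, -2.221, 0.005]
ft_force: [-0.5, -0.5, -1.1]
grip_width: 0.997
grip_force: 0.0
placed low/high [0.55604544 0.31141757] [0.5559126  0.31129628] other [ 0.47748744 -0.03058573]
top z [0.34894422 0.38895115]
[0.55606922 0.31080782 0.23216152]
```

```bash
python3 -m handwheel '[[0.087,-0.04,-0.01,0,0,0,0],[0.087,-0.05,-0.01,0,0,0,0],[0.087,-0.05,-0.01,0,0,0,0],[0.087,-0.05,-0.01,0,0,0,0],[0.087,-0.05,-0.01,0,0,0,0],[0.087,-0.05,-0.01,0,0,0,0],[0.087,-0.035,-0.01,0,0,0,0],[0.087,-0.017,-0.008,0,0,0,0],[0.087,0,0,0,0,0,0],[0.087,0,0,0,0,0,0],[0.087,0,0,0,0,0,0]]'
python3 w.py
```

```text
time: 17.02
position: [0.4794, -0.0291, 0.2344]
tool_rot: [2.218, 2.224, -0.001]
ft_force: [-0.1, 0.1, -0.1]
grip_width: 0.996
grip_force: 0.0
[-0.02827504  0.03653302  0.18199478] [0.47153613 0.44791569 0.45937213] [ 0.47913257 -0.03073946  0.23457505] [2.22149787e+00 2.22137583e+00 2.15102839e-04] 0.9986465956819234 18.275
```

Centred; baseline is +0.18 N. I descend (0.157), grip and lift.

```bash
python3 -m handwheel '[[0.087,0,0,0.05,0,0,0],[0.087,0,0,0.05,0,0,0],[0.087,0,0,0.04,0,0,0],[0.087,0,0,0.017,0,0,0],[0.087,0,0,0,0,0,0],[0.087,0,0,0,0,0,0],[0.04,0,0,0,0,0,0],[0.04,0,0,0,0,0,0],[0.04,0,0,0,0,0,0],[0.04,0,0,0,0,0,0],[0.04,0,0,0,0,0,0],[0.04,0,0,0,0,0,0]]' 55
python3 -m handwheel '[[0.04,0,0,-0.01,0,0,0],[0.04,0,0,-0.02,0,0,0],[0.04,0,0,-0.02,0,0,0],[0.04,0,0,-0.012,0,0,0],[0.04,0,0,0,0,0,0],[0.04,0,0,0,0,0,0],[0.04,0,0,0,0,0,0]]'
python3 w.py
```

```text
time: 19.77
position: [0.4791, -0.0307, 0.0775]
tool_rot: [-2.221, -2.221, 0.0]
ft_force: [-0.8, -0.5, 1.4]
grip_width: 0.568
grip_force: 55.0
time: 20.65
position: [0.4785, -0.0308, 0.1388]
tool_rot: [-2.221, -2.221, 0.002]
ft_force: [-0.3, 0.1, -2.2]
grip_width: 0.565
grip_force: 55.0
[ 0.180075   -0.07207942 -1.52087719] [0.4446312  0.58242313 0.31835468] [ 0.4791305  -0.03075567  0.13956292] [2.22148646e+00 2.22137250e+00 9.84616377e-05] 0.5669821522698766 21.9
```

About 1.7 N (roughly 174 g), so this one is light too and goes to the near tube pocket.

```bash
python3 -m handwheel '[[0.04,0.02,0.008,0,0,0,0],[0.04,0.04,0.012,0,0,0,0],[0.04,0.04,0.012,0,0,0,0],[0.04,0.04,0.012,0,0,0,0],[0.04,0.04,0.012,0,0,0,0],[0.04,0.04,0.007,0,0,0,0],[0.04,0.027,0.005,0,0,0,0],[0.04,0.015,0,0,0,0,0],[0.04,0,0,0,0,0,0],[0.04,0,0,0,0,0,0],[0.04,0,0,0,0,0,0]]'
python3 - <<'E'
from h import *
im,d=ctrl.get_image("scene");cv2.imwrite("pics/s3.png",cv2.resize(im[60:260,300:540],None,fx=3,fy=3,interpolation=cv2.INTER_CUBIC))
W=cloud("scene",d);m=(W[...,2]>.07)&(W[...,2]<.11)&(abs(W[...,1]-.23)<.035)&(abs(W[...,0]-.55)<.05)
from scipy.optimize import least_squares
p=W[m][:,:2]
print(least_squares(lambda c:np.hypot(*(p-c).T)-.025,[.547,.23],loss="soft_l1",f_scale=.002).x,ctrl.get_state()["position"])
E
```

```text
time: 23.28
position: [0.5474, 0.2296, 0.1398]
tool_rot: [2.224, 2.219, 0.0]
ft_force: [-0.3, -0.0, -1.2]
grip_width: 0.566
grip_force: 55.0
[0.54626602 0.22960352] [0.54737884 0.22984177 0.13984286]
```

View pics/s3.png

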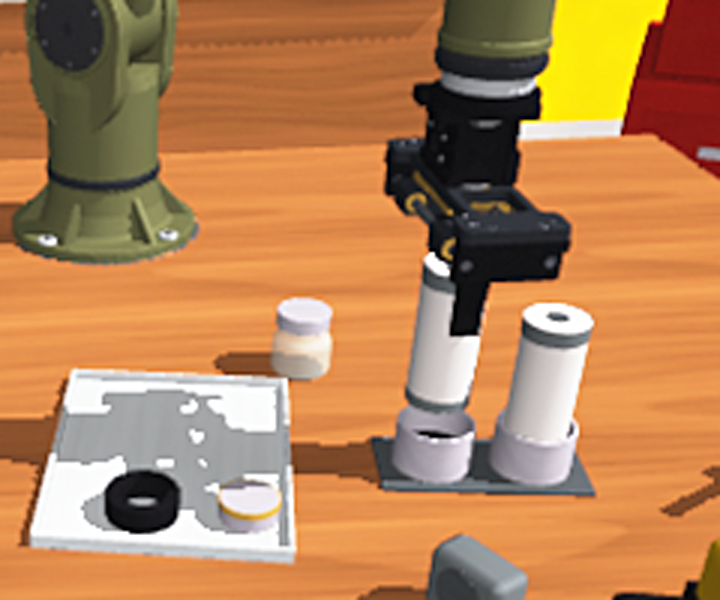

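The first cartridge stands in the right tube, and the second hangs over the left one, concentric. I descend by feel.

```bash
python3 -m handwheel '[[0.04,0,0,0.008,0,0,0],[0.04,0,0,0.008,0,0,0],[0.04,0,0,0.002,0,0,0],[0.04,0,0,0.001,0,0,0],[0.04,0,0,0.001,0,0,0],[0.04,0,0,0,0,0,0]]'; python3 -m handwheel '[[0.04,0,0,0.001,0,0,0],[0.04,0,0,0.001,0,0,0],[0.04,0,0,0,0,0,0]]'
```

```text
time: 24.08
position: [0.5472, 0.2313, 0.1197]
tool_rot: [2.221, 2.221, 0.0]
ft_force: [0.3, 0.1, -1.5]
grip_width: 0.572
grip_force: 55.0
time: 24.45
position: [0.5471, 0.2312, 0.1175]
tool_rot: [-2.221, -2.221, 0.0]
ft_force: [-1.1, -0.1, -2.5]
grip_width: 0.568
grip_force: 55.0
```

```bash
python3 -m handwheel '[[0.04,0,0,0.002,0,0,0],[0.04,0,0,0.002,0,0,0],[0.04,0,0,0.002,0,0,0],[0.04,0,0,0.002,0,0,0],[0.04,0,0,0,0,0,0]]';  python3 -m handwheel '[[0.04,0,0,0.003,0,0,0],[0.04,0,0,0.003,0,0,0],[0.04,0,0,0.002,0,0,0],[0.04,0,0,0,0,0,0]]'; python3 -m handwheel '[[0.04,0,0,0.0015,0,0,0],[0.04,0,0,0,0,0,0],[0.04,0,0,0,0,0,0]]'; python3 -m handwheel '[[0.04,0,0,0.0015,0,0,0],[0.04,0,0,0,0,0,0],[0.04,0,0,0,0,0,0]]'
```

```text
time: 25.08
position: [0.547, 0.2312, 0.1093]
tool_rot: [-2.221, -2.221, 0.001]
ft_force: [0.2, -0.6, -1.4]
grip_width: 0.569
grip_force: 55.0
time: 25.58
position: [0.547, 0.2312, 0.1013]
tool_rot: [-2.221, -2.221, 0.001]
ft_force: [-0.2, -0.3, -1.7]
grip_width: 0.567
grip_force: 55.0
time: 25.95
position: [0.5472, 0.2313, 0.1001]
tool_rot: [2.221, 2.221, 0.0]
ft_force: [-0.2, 0.3, -1.6]
grip_width: 0.567
grip_force: 55.0
time: 26.32
position: [0.5471, 0.2313, 0.0986]
tool_rot: [-2.221, -2.221, -0.0]
ft_force: [0.6, -0.3, -1.8]
grip_width: 0.566
grip_force: 55.0
```

```bash
python3 -m handwheel '[[0.04,0,0,0.0015,0,0,0],[0.04,0,0,0,0,0,0],[0.04,0,0,0,0,0,0]]'; python3 -m handwheel '[[0.04,0,0,0.0015,0,0,0],[0.04,0,0,0,0,0,0],[0.04,0,0,0,0,0,0]]'
```

```text
time: 26.7
position: [0.5471, 0.2312, 0.097]
tool_rot: [-2.222, -2.221, -0.0]
ft_force: [-0.4, 0.9, -2.0]
grip_width: 0.566
grip_force: 55.0
time: 27.08
position: [0.5471, 0.2313, 0.0955]
tool_rot: [-2.221, -2.221, -0.0]
ft_force: [0.3, -0.3, -2.0]
grip_width: 0.569
grip_force: 55.0
```

```bash
python3 -m handwheel '[[0.04,0,0,0.0015,0,0,0],[0.04,0,0,0,0,0,0],[0.04,0,0,0,0,0,0]]'; python3 -m handwheel '[[0.04,0,0,0.001,0,0,0],[0.04,0,0,0,0,0,0],[0.04,0,0,0,0,0,0]]'
```

```text
time: 27.45
position: [0.5473, 0.2313, 0.0943]
tool_rot: [2.221, 2.221, 0.001]
ft_force: [0.1, 0.6, -0.7]
grip_width: 0.564
grip_force: 55.0
time: 27.82
position: [0.5473, 0.2314, 0.0935]
tool_rot: [2.221, 2.221, 0.001]
ft_force: [-0.9, -0.7, 3.7]
grip_width: 0.565
grip_force: 55.0
```

```bash
python3 -m handwheel '[[0.04,0,0,0.001,0,0,0],[0.04,0,0,0.001,0,0,0],[0.04,0,0,0,0,0,0]]'; python3 -m handwheel '[[0.04,0,0,0.0015,0,0,0],[0.04,0,0,0,0,0,0],[0.04,0,0,0,0,0,0],[0.04,0,0,0,0,0,0]]'; python3 w5.py
```

```text
time: 28.2
position: [0.5474, 0.2314, 0.0923]
tool_rot: [-2.221, -2.221, -0.001]
ft_force: [-2.5, 0.5, 8.8]
grip_width: 0.564
grip_force: 55.0
time: 28.7
position: [0.5474, 0.2314, 0.0915]
tool_rot: [-2.221, -2.221, -0.002]
ft_force: [-4.0, -1.9, 11.9]
grip_width: 0.568
grip_force: 55.0
[-3.94786529 -1.34149376 12.99030966] [0.54744693 0.23143339 0.09148786] [-2.22113706e+00 -2.22100462e+00 -1.63192722e-03] 29.1
```

Rack load is about 14.7 N, held 0.7 s. I ease off, release and back away.

```bash
python3 -m handwheel '[[0.04,0,0,-0.002,0,0,0],[0.04,0,0,-0.0028,0,0,0],[0.04,0,0,0,0,0,0],[0.087,0,0,0,0,0,0],[0.087,0,0,0,0,0,0],[0.087,0,0,0,0,0,0],[0.087,0,0,0,0,0,0],[0.087,0,0,0,0,0,0]]'
python3 -m handwheel '[[0.087,0,0,-0.03,0,0,0],[0.087,0,0,-0.04,0,0,0],[0.087,0,0,-0.05,0,0,0],[0.087,-0.05,0,-0.02,0,0,0],[0.087,-0.05,0,0,0,0,0],[0.087,-0.05,0,0,0,0,0],[0.087,-0.05,0,0,0,0,0],[0.087,0,0,0,0,0,0],[0.087,0,0,0,0,0,0]]'
python3 - <<'E'
from h import *
im,d=ctrl.get_image("top");W=cloud("top",d);cv2.imwrite("pics/t4.png",cv2.resize(im[100:300,100:420],None,fx=2.5,fy=2.5))
for i,s,c,m in blobs(W,.125,.155,amin=100):
    if 150<c[0]<215 and 150<c[1]<210: print(s,np.median(W[m],0))
E
```

```text
time: 30.1
position: [0.5472, 0.2313, 0.0944]
tool_rot: [2.222, 2.221, 0.0]
ft_force: [0.4, -0.3, -0.1]
grip_width: 0.975
grip_force: 0.0
time: 31.22
position: [0.5471, 0.0318, 0.2344]
tool_rot: [-2.221, -2.221, -0.001]
ft_force: [0.1, 0.9, 0.8]
grip_width: 0.999
grip_force: 0.0
[147 169  23  22 404] [0.55343314 0.30797482 0.14063725]
[181 174  23  22 396] [0.54392885 0.22911577 0.14008297]
```

View pics/t4.png

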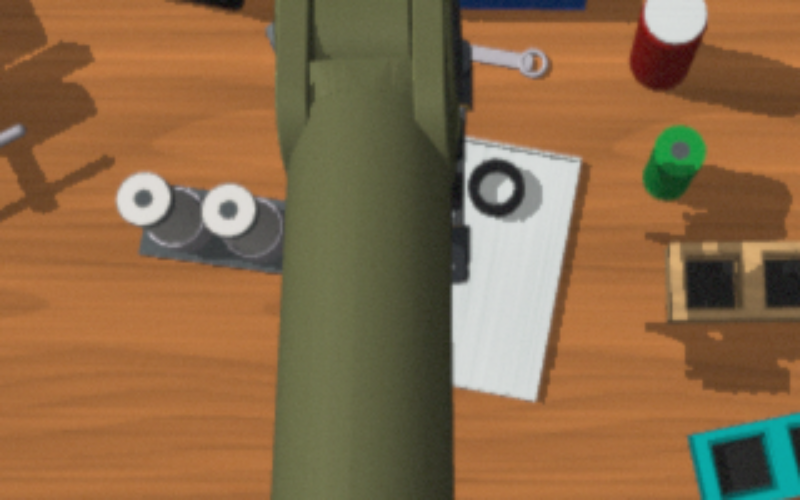

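Both cartridges stand upright in the tubes (crop 145,198 and 228,210) with their tops at 140 mm. That puts their undersides about 25 mm below the mouth. The arm is clear, so I hand in.

```bash
python3 -c "
from bench import ctrl;print(ctrl.close_job())"
```

```text
the job is handed in; nothing more can be done
None
```

Job handed in, verdict not shown: both cartridges weighed light (about 190 g and 170 g), were each bedded in a tube-rack pocket with about 14–15 N and released upright, and the arm ended clear after about 31 s.

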